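# Uncap a spice mill and hold its plunger half down

### The job

Lift the loose white cap off the spice mill and set it, still open side down, flat into the round black parking dish without dropping it. Then press the mill's plunger 10 mm down with the fingertips, so that its orange lower part has just disappeared into the collar, never as far as its stop, and keep it there for two seconds, finishing while still holding it pressed. Leave the shaker, the tin and the fork where they are.

Things in the scene. Friction and masses are not known exactly. Their poses are not given: they have to be found in the camera images.
- mill: Cordless spice mill, fixed to the worktop: round body 92 mm wide, black foot, steel waist, black shoulder 78 mm above the worktop, on it an aluminium collar 34 mm wide up to 84 mm. Origin: centre of its underside, z up. It stands left or right of the middle.
- plunger_top (a point): Centre of the flat top of the mill's round plunger (30 mm wide, on the mill's vertical axis, grey above, its lowest 10 mm orange). Released, it stands 26 mm out of the collar, its top 110 mm above the worktop; it sinks as it is pressed. Hidden under the cap at first.
- plunger (a joint): How far the plunger is pressed, in m: 0 released, 0.010 wanted (orange part just gone), 0.020 its hard stop. A spring pushes it back up: 2 N at first, about 8 N at 0.010, 14 N at 0.020; it springs up when let go.
- cap: Loose white plastic cap, 28 to 56 g: a round cup upside down, 46 mm wide, 48 mm high, flat top, inside 39 mm wide and 43 mm deep. Origin: centre of its open lower rim, z up. At first it stands over the plunger on the mill's shoulder, rim at 78 mm, top at 126 mm; the plunger reaches 32 mm up inside it, so lift it more than that before moving sideways. Grip it across its walls.
- dish: Round black parking dish for the cap, fixed to the worktop, 72 mm wide and 20 mm high, well 55 mm wide with its floor (an orange disc) 6 mm above the worktop. Origin: centre of its underside, z up. The cap stands in it with 4.5 mm to spare all round.
- shaker: Bystander: glass shaker with white top, 38 mm wide, 59 mm high, standing. Origin: centre of its underside.
- bean_tin: Bystander: low pale-green food tin, 76 mm wide, 58 mm high, standing. Origin: centre of its underside.
- fork: Bystander: steel fork, 193 mm long, lying at the right. Origin: centre of its underside.
Things that resemble listed ones, but are neither listed nor needed, are in the scene too. What is meant by the dish is not green, and is the smaller of those in its own colour.

How it is judged:
On the way, in this order (a step that is already met when the one before it is completed fails the run):
1. the fingers hold the cap, upright, lifted clear above the plunger's top (height (world z) of cap above 0.112 m and contact force between the fingers and cap above 0.5 N and angle between cap's own z axis and vertical below 0.3 rad), for 0.1 s.
2. the cap stands flat in the dish, open side down, and is let go (z of cap in the frame of dish between 0.003 and 0.01 m and horizontal distance between cap and dish below 0.007 m and angle between cap's own z axis and vertical below 0.1 rad and contact force between the fingers and cap below 0.1 N), for 0.2 s.
3. the fingers keep the plunger pressed 10 mm down, give or take 3 mm, for two seconds (all of step 2 and value of joint plunger between 0.007 and 0.013 m and contact force between the fingers and mill above 3 N), for 2 s.
At the end, for the whole second after the job is handed in: Cap flat in the dish (rim within 4 mm of its floor, centre within 7 mm, tilt under 0.1 rad), untouched by the fingers; plunger held still 7 to 13 mm down by the fingers (over 3 N); shaker, tin and fork within 20 mm of where they were (all of step 3 and velocity of joint plunger between -0.01 and 0.01 m/s and distance of each of shaker, bean_tin, fork from where it was at the start of the episode below 0.02 m); the arm keeps its last pose, push and grip.
It fails at once if the plunger is pushed beyond 18 mm, on to its stop (value of joint plunger above 0.018 m).
It fails at once if the cap is dropped (falls free faster than 0.6 m/s) (contact force between the fingers and cap below 0.05 N and linear speed of cap above 0.6 m/s).
It fails at once if shaker, tin or fork is shifted more than 20 mm, or shaker or tin is tipped (distance of any of shaker, bean_tin, fork from where it was at the start of the episode above 0.02 m or angle between any of shaker, bean_tin's own z axis and vertical above 0.3 rad).
It also fails if it takes over 64 s, if anything falls off the work surface, if the arm or the gripper's body presses on something with over 40 N, if the wrist force passes 120 N, or if a joint passes its speed limit or range.

### The arm

A 6-joint arm with a two-finger parallel gripper is mounted at the origin on a cart in front of the work surface, level with it; the furniture and walls round the work are solid. World frame = base frame: x ahead of the robot, y to its left, z up, the work surface at z = 0. Lengths are in m, angles in rad, forces in N, time in s.
With the tool pointing down it reaches from about 0.425 to 0.95 m from the base axis. Payload 3.5 kg.
Tool frame: the origin (TCP) lies between the finger pads; the fingertips stand 22 mm ahead of it and the grasp point (between the pads) lies 3 mm ahead of it (ctrl.nose_length is the z of the fingertips in the tool frame, in m); z points along the fingers, y is the line along which they close (so a half turn about z gives the same grasp; the last joint's range is limited). The gripper opens to 85 mm and grips with 20 to 120 N. Pads are 22 mm wide; open, the fingers measure 114 mm over their backs; the gripper's body (76 mm by 85 mm) begins 54 mm behind the grasp point. The pads swing forward as they close: fully open they stand 13 mm farther back than shut.
Start: joints at [-1.323, 0.286, 1.577, -0, 1.279, -0.15], TCP at [0.262, -0.622, 0.253] pointing down, gripper open.
Joint ranges: [-2.77, 2.77], [-0.9, 2.22], [0.21, 2.48], [-1.53, 4.67], [0.24, 2.81], [-2.84, 2.84]. Speed limits (rad/s): [2.79, 2.79, 3.14, 3.14, 3.14, 3.14].

### API

Orientations are given as a unit quaternion [x, y, z, w].
In Python, from plant import ctrl gives the robot as it stands. The module is installed in compiled form; this text tells all that it offers.
- The arm moves only by the tool send_rows, never from a script. Its argument "rows" is text: rows parted by semicolons, each of 7 numbers parted by spaces: the turn, a rotation vector about the tool's x, y, z in shares of 360 degrees (1.0 is 360 degrees), then the shift along the tool's x, y, z in normalised numbers (1 is 0.4 m), then the opening, from -1 (shut) to 1 (fully open). A call has 1 to 8 rows; each row is the pose to reach, as a shift and turn from the pose commanded when the call began, along the tool's axes at that moment; what a row does not reach only later rows make up. A row lasts 1/8 s, in which the tool goes at most 62.5 mm and 10.7 degrees, less where a joint would pass 70% of its speed; a pose out of reach is approached as far as the arm can. A shift or turn number past 1, either way, is cut back to 1. A call with a gripper value outside its range is refused whole. The fingers move at their own pace and stop on an object; "grip_force" is the grip in N (left out, the last holds). Time passes only in rows, so rows that repeat a pose let the fingers close. It gives the time, the measured TCP pose, the force, the opening and the grip force at its end, in the units of the state.
- ctrl.get_state(): the state, without advancing time (a new reading comes with each control period).
- ctrl.read_camera(name): name is "scene" or "side" or "wrist"; returns a dict with "color" (400x640x3 uint8, red, green, blue), "fx", "fy", "cx", "cy" (pixels), "extrinsics" (4x4, takes a point from world to camera coordinates). Camera axes: x right, y down, z forward; pixel columns grow to the right and rows downward; lengths in m; the calibration is good to about 2 mm. A picture is of the moment at which its call begins. There is no depth.
- ctrl.sign_off(): hands the job in; it is judged then, once.
Trained networks look in a picture, given as the dict that the camera call returned (one of the last four; its "shot" number tells which), for a name from the list of things; names that differ only in an ending like _2 or _b are one class to them, and where a whole thing is asked for, a point or a joint stands for the part that bears it (a point fixed in the world has none). Each returns a list of dicts, best first, with "p" (0 to 1); they miss things now and then, are a little off and sometimes report something else, mostly with a low value. They report only what shows in the picture. A call takes as long as a camera call. They do not tell look-alikes from the thing itself.
- ctrl.look_for(picture, target): "position" ([x, y, z] in m, in the coordinates of the camera as it stood for that picture, good to about 4 mm: the middle of the surface that is visible of it).
The state is a dict: "time": time; "qpos": joint angles; "dq": joint speeds; "joint_efforts": joint torques, N m; "eef_pos": TCP position; "tcp_rot": TCP orientation; "contact_force": force on the tool from outside, world axes, zero at the start; "wrist_torque": the same for the moment, N m; "opening": opening from 0.0 (shut) to 1.0 (fully open); "finger_force": force on a finger pad.
Only numpy, scipy, OpenCV 4.12 (cv2) and the standard library are available. Lean on these libraries where they do the work, as an engineer would, in place of code of your own. Each camera call takes 0.05 s, during which the arm holds its last target. There are 200 camera calls.

## Working session

There is one attempt and no reset: what is moved stays moved. The work goes in short steps, Python scripts to look and compute and a tool call to move; the robot and the scene stay as the last step left them, time stands still between calls to the robot, and variables do not carry over. Pictures are saved under pics/ and viewed, at most 10 in all, crops included, and the job is handed in when it is done.

Besides the shell and the picture viewer there is one more tool, called after "Call:" as name(argument=value, ...) on one line, values as JSON. send_rows: Moves the arm, as the interface text tells. Its arguments: {"type":"object","properties":{"rows":{"type":"string"},"grip_force":{"type":"number"}},"required":["rows"]}

```bash
mkdir -p pics
cat > h.py <<'E'
import numpy as np, cv2
from plant import ctrl
def w(p,c):
    E=np.array(c["extrinsics"]); return E[:3,:3].T@(np.array(p)-E[:3,3])
def ray(u,v,c):
    E=np.array(c["extrinsics"]); o=-E[:3,:3].T@E[:3,3]
    d=E[:3,:3].T@np.array([(u-c["cx"])/c["fx"],(v-c["cy"])/c["fy"],1]); return o,d
def atz(u,v,c,z):
    o,d=ray(u,v,c); return o+d*(z-o[2])/d[2]
def pix(p,c):
    E=np.array(c["extrinsics"]); q=E[:3,:3]@np.array(p)+E[:3,3]
    return np.array([c["fx"]*q[0]/q[2]+c["cx"],c["fy"]*q[1]/q[2]+c["cy"]])
def save(c,n): cv2.imwrite("pics/"+n,c["color"][:,:,::-1])
E
python3 - <<'E'
from h import *
np.set_printoptions(precision=3,suppress=True)
for n in ["scene","side"]:
    c=ctrl.read_camera(n); save(c,n+"0.png")
    print(n,c["fx"],-np.array(c["extrinsics"])[:3,:3].T@np.array(c["extrinsics"])[:3,3])
    for t in ["mill","cap","dish","shaker","bean_tin","fork"]:
        for r in ctrl.look_for(c,t)[:4]:
            p=w(r["position"],c); print(t,round(r["p"],2),p,pix(p,c))
s=ctrl.get_state(); print(s["time"],s["eef_pos"],s["tcp_rot"])
E
```

```text
scene 435.06696758730027 [0.07  0.616 0.987]
mill 0.86 [0.41  0.237 0.069] [288.698 290.901]
cap 0.88 [0.423 0.219 0.124] [288.022 270.49 ]
dish 0.93 [ 0.577 -0.169  0.008] [325.732 177.07 ]
dish 0.69 [ 0.453 -0.184  0.007] [362.417 191.099]
dish 0.64 [0.385 0.014 0.011] [346.956 245.579]
bean_tin 0.77 [ 0.624 -0.034  0.049] [286.454 188.105]
fork 0.67 [ 0.424 -0.349  0.003] [396.355 164.333]
side 436.14702186460966 [ 0.509 -0.763  0.716]
mill 0.77 [0.441 0.174 0.05 ] [290.091 163.319]
mill 0.5 [ 0.43  -0.355 -0.   ] [276.989 361.08 ]
cap 0.57 [0.437 0.194 0.109] [287.277 140.175]
dish 0.84 [ 0.456 -0.186  0.006] [293.648 282.807]
dish 0.8 [0.387 0.008 0.011] [266.506 217.716]
dish 0.78 [ 0.578 -0.173  0.006] [352.116 275.959]
shaker 0.77 [ 0.488 -0.025  0.033] [308.235 218.999]
bean_tin 0.88 [ 0.629 -0.067  0.049] [371.865 224.92 ]
fork 0.9 [ 0.427 -0.358  0.001] [275.173 362.36 ]
0.7 [ 0.262 -0.622  0.253] [0.98  0.198 0.    0.   ]
```

View pics/scene0.png

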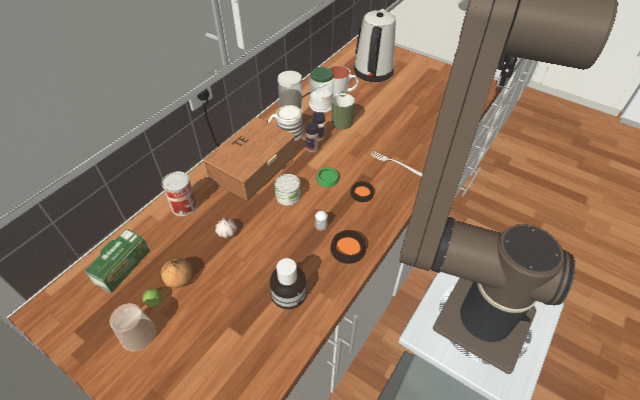

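View pics/side0.png

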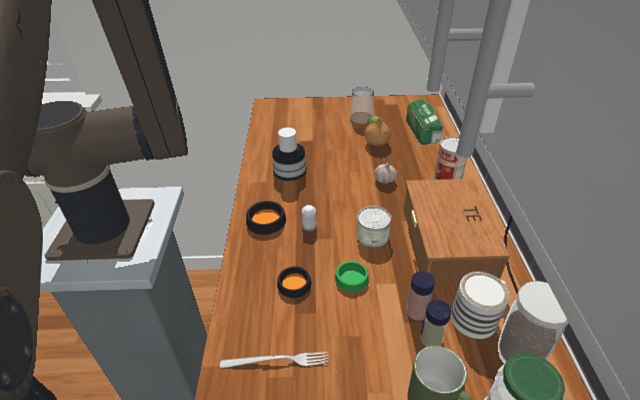

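Dish candidates: large black at scene (348,247) and side (266,217); small black at scene (362,191) and side (294,283); green at scene (327,177) and side (352,277). I choose the small black one. The cap is at scene (288,270) and side (288,140); the shaker's white top at scene (321,217) could be taken for it. Next I measure both and check a crop.

Run:
```python
from h import *
from scipy.optimize import least_squares
np.set_printoptions(precision=4,suppress=True)
cs={n:ctrl.read_camera(n) for n in ["scene","side"]}
def blob(c,mask,u,v,r=25):
    m=np.zeros(mask.shape,np.uint8);m[v-r:v+r,u-r:u+r]=mask[v-r:v+r,u-r:u+r]
    n,l,s,ce=cv2.connectedComponentsWithStats(m); i=1+np.argmax(s[1:,4]); return l==i,ce[i],s[i]
def tri(a,b):
    A=[];B=[]
    for (u,v),c in zip((a,b),cs.values()):
        o,d=ray(u,v,c);d/=np.linalg.norm(d);P=np.eye(3)-np.outer(d,d);A.append(P);B.append(P@o)
    return np.linalg.lstsq(np.vstack(A),np.hstack(B),rcond=None)[0]
def white(c):
    h=cv2.cvtColor(c["color"],cv2.COLOR_RGB2HSV);return ((h[...,1]<50)&(h[...,2]>140)).astype(np.uint8)
def orange(c):
    h=cv2.cvtColor(c["color"],cv2.COLOR_RGB2HSV);return ((h[...,0]<14)&(h[...,1]>190)&(h[...,2]>190)).astype(np.uint8)
bs=[blob(c,white(c),*p) for c,p in zip(cs.values(),[(288,270),(288,140)])]
print("cap",tri(bs[0][1],bs[1][1]),[b[2] for b in bs])
# fit silhouette of cylinder r=.023 h=.048
def hull(x,y,z0,c):
    a=np.linspace(0,2*np.pi,60);P=[pix((x+.023*np.cos(t),y+.023*np.sin(t),z),c) for t in a for z in (z0,z0+.048)]
    H=cv2.convexHull(np.float32(P)); x,y,w_,h_=H[:,0,0].min(),H[:,0,1].min(),np.ptp(H[:,0,0]),np.ptp(H[:,0,1]); return np.array([x,y,x+w_,y+h_])
def f(p):
    return np.hstack([(hull(*p,c)-[b[2][0]-.0,b[2][1],b[2][0]+b[2][2],b[2][1]+b[2][3]]) for c,b in zip(cs.values(),bs)])
r=least_squares(f,[.43,.2,.078],diff_step=1e-3);print("cap fit",r.x,r.fun)
for nm,p in {"small":[(362,191),(294,283)],"big":[(348,247),(266,217)]}.items():
    q=[blob(c,orange(c),*a) for c,a in zip(cs.values(),p)]
    print(nm,tri(q[0][1],q[1][1]),[b[2] for b in q])
    for c,a in zip(cs.values(),p):
        k=(c["color"].max(2)<75).astype(np.uint8); m,_,s=blob(c,k,*a,30)
        uv=np.argwhere(m)[:,::-1]; g=np.array([atz(u,v,c,.02)[:2] for u,v in uv]); print(s,"rim ext at z=.02",g.min(0),g.max(0))
A=cs["side"]["color"][190:320,220:400]; cv2.imwrite("pics/crop.png",cv2.resize(A,None,fx=4,fy=4)[:,:,::-1])
```

```text
cap [0.4343 0.213  0.103 ] [array([276, 258,  21,  27, 439], dtype=int32), array([278, 128,  18,  24, 276], dtype=int32)]
cap fit [0.4347 0.2113 0.0741] [-0.0596 -0.4082 -0.4732  0.2092 -0.687  -0.4277  0.1365  0.6907]Traceback (most recent call last):
  File "<stdin>", line 27, in <module>
  File "<stdin>", line 7, in blob
    return _wrapfunc(a, 'argmax', axis=axis, out=out, **kwds)
    return bound(*args, **kwds)
ValueError: attempt to get argmax of an empty sequence
```

Run:
```python
from h import *
np.set_printoptions(precision=4,suppress=True)
for n,ps in {"scene":[(362,191),(348,247)],"side":[(294,283),(266,217)]}.items():
    c=ctrl.read_camera(n)
    for u,v in ps:
        k=(c["color"].max(2)<75).astype(np.uint8); m=np.zeros_like(k); m[v-28:v+28,u-28:u+28]=k[v-28:v+28,u-28:u+28]
        _,l,s,_=cv2.connectedComponentsWithStats(m); i=1+np.argmax(s[1:,4])
        g=np.array([atz(x,y,c,.012)[:2] for y,x in np.argwhere(l==i)]); (ce,r)=cv2.minEnclosingCircle(np.float32(g))
        print(n,s[i],np.array(ce),r,c["color"][v,u])
    if n=="side":
        A=c["color"][190:320,220:400]; cv2.imwrite("pics/crop.png",cv2.resize(A,None,fx=4,fy=4)[:,:,::-1])
s=ctrl.get_state()
from scipy.spatial.transform import Rotation as R
print(R.from_quat(s["tcp_rot"]).as_matrix()); c=ctrl.read_camera("wrist")
E=np.array(c["extrinsics"]);print(-E[:3,:3].T@E[:3,3],E[:3,:3],c["fx"])
```

```text
scene [351 182  23  20 215] [ 0.4519 -0.1787] 0.040129657834768295 [236 138  74]
scene [331 231  35  32 517] [0.3812 0.0136] 0.05365625023841858 [236 137  74]
side [278 267  33  32 537] [ 0.4571 -0.1889] 0.041032686829566956 [242 154  61]
side [246 201  40  34 755] [0.3863 0.0104] 0.05961375683546066 [241 150  57]
[[ 0.9219  0.3874 -0.0001]
 [ 0.3874 -0.9219  0.    ]
 [-0.0001 -0.     -1.    ]]
[ 0.3348 -0.5917  0.3734] [[ 0.3866 -0.9222  0.0003]
 [-0.8773 -0.3677  0.3085]
 [-0.2844 -0.1195 -0.9512]] 298.7411328528767
```

View pics/crop.png

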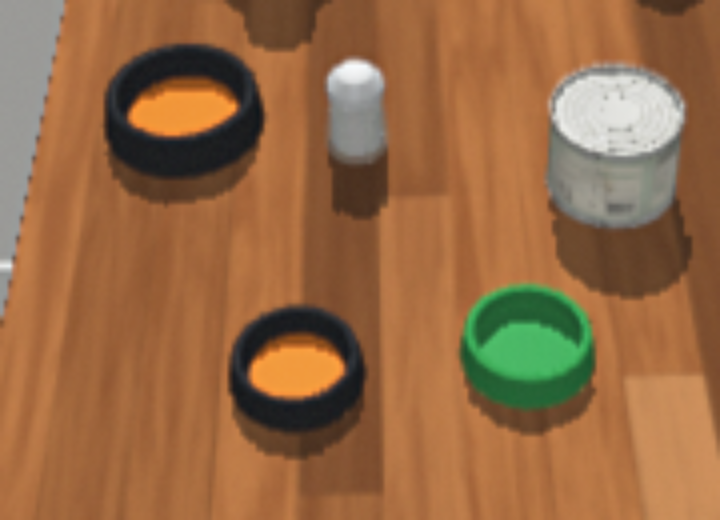

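The crop shows the small black dish at lower left (crop 297,368), clearly smaller than the black one at the top (183,110), and the green one at right. It is confirmed as the target. I move above it for a wrist measurement.

The rows are not in the units I measure in: shifts go in shares of 0.4 m and turns go in shares of 360 degrees. I convert before sending: 347 mm is 0.8675, -329 mm is -0.8225, 22.8 degrees is 0.0633.

Call:
send_rows(rows="0 0 0.0111 0.1125 -0.1075 0 1; 0 0 0.0222 0.225 -0.215 0 1; 0 0 0.0333 0.3375 -0.3225 0 1; 0 0 0.0444 0.45 -0.43 0 1; 0 0 0.0556 0.5625 -0.5375 0 1; 0 0 0.0633 0.675 -0.645 0 1; 0 0 0.0633 0.775 -0.74 0 1; 0 0 0.0633 0.8675 -0.8225 0 1")

```text
time: 1.95
eef_pos: [0.4545, -0.1826, 0.2537]
tcp_rot: [1.0, 0.0, 0.0, 0.0]
contact_force: [0.7, -0.2, 0.5]
opening: 1.002
finger_force: 0.0
```

```bash
cat > dish.py <<'E'
from h import *
np.set_printoptions(precision=4,suppress=True)
c=ctrl.read_camera("wrist"); save(c,"wd.png"); s=ctrl.get_state(); print(s["time"],s["eef_pos"],s["tcp_rot"],s["contact_force"])
for r in ctrl.look_for(c,"dish"): p=w(r["position"],c);print(round(r["p"],2),p,pix(p,c))
h=cv2.cvtColor(c["color"],cv2.COLOR_RGB2HSV)
for nm,m,z in [("dark",c["color"].max(2)<75,.02),("orange",(h[...,0]<20)&(h[...,1]>160)&(h[...,2]>200),.006)]:
    _,l,st,ce=cv2.connectedComponentsWithStats(m.astype(np.uint8))
    for i in range(1,len(st)):
        if st[i,4]>300:
            g=np.array([atz(x,y,c,z)[:2] for y,x in np.argwhere(l==i)]); q,r=cv2.minEnclosingCircle(np.float32(g)); print(nm,st[i],ce[i],np.array(q),r)
E
python3 dish.py
```

```text
2.0 [ 0.4559 -0.1783  0.2536] [ 1.      0.0019  0.0012 -0.0018] [ 0.4999  2.7829 -0.6405]
0.75 [ 0.4566 -0.1838  0.0028] [321.1653 168.6616]
0.65 [0.3837 0.0094 0.0038] [176.1787 222.749 ]
0.61 [ 0.5754 -0.178   0.0053] [316.0418  65.7017]
dark [185 129  40  27 781] [204.9936 141.9091] [ 0.4888 -0.0461] 0.026738079264760017
dark [ 291  140   65   57 1336] [323.1557 164.9925] [ 0.4613 -0.186 ] 0.038801323622465134
dark [ 507  140  133   43 2500] [599.3276 160.4164] [ 0.4534 -0.4894] 0.08324462175369263
dark [   0  149  102   76 3927] [ 30.5793 182.4161] [0.4256 0.1532] 0.08159620314836502
dark [553 180  87  21 909] [599.4224 190.9681] [ 0.4332 -0.5228] 0.05754547938704491
dark [ 129  188   87   71 2689] [170.3622 223.1071] [0.3834 0.0076] 0.05527275800704956
dark [   23   257   595   143 43697] [312.8978 350.8096] [ 0.0896 -0.1826] 0.4706971347332001
dark [ 531  257  109   21 1734] [590.214  268.0058] [ 0.3185 -0.5394] 0.0712217390537262
orange [307 151  28  36 800] [320.1988 168.35  ] [ 0.4571 -0.1804] 0.022761797532439232
orange [ 153  201   38   44 1168] [171.4666 223.3587] [0.3843 0.0173] 0.03092156909406185
```

View pics/wd.png

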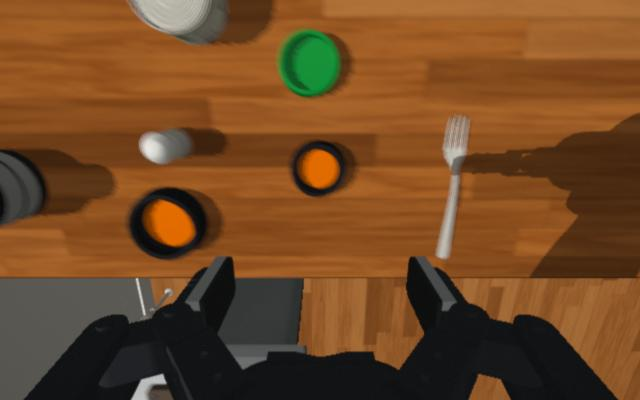

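The picture shows the small dish at (319,168), the green one at (310,63), the big black one at (168,222) and the fork at (455,185). The arm was still swinging slightly, so I measure once more at rest.

```bash
sed -i 's/max(2)<75/max(2)<50/' dish.py; python3 dish.py | grep -v "dark \[ *[05]" ; python3 dish.py | grep -E "^2|0\.4[56]"
```

```text
2.1 [ 0.4546 -0.1827  0.2536] [1.     0.0021 0.0002 0.0002] [ 0.6692 -0.5323  0.1568]
0.93 [0.3821 0.0105 0.0038] [176.8091 223.6206]
0.76 [ 0.574  -0.1753  0.0043] [316.0597  67.7555]
0.58 [0.4402 0.1694 0.0306] [ 25.8368 186.208 ]
dark [ 296  142   55   56 1177] [323.0646 169.1436] [ 0.4584 -0.1841] 0.03435095399618149
dark [ 133  188   80   72 2611] [172.0712 223.6768] [0.3872 0.0089] 0.05318226292729378
dark [   24   257   593   143 37940] [319.4469 356.4222] [ 0.0904 -0.1815] 0.46892067790031433
orange [311 153  31  36 872] [325.2924 170.2408] [ 0.4554 -0.1846] 0.022958669811487198
orange [ 157  202   40   44 1253] [176.2306 224.3583] [0.3825 0.0127] 0.03138117119669914
2.2 [ 0.4539 -0.1847  0.2535] [1.     0.0002 0.     0.0003] [-0.6182 -0.5084 -0.4578]
0.65 [ 0.4599 -0.1806  0.0018] [317.5162 165.6122]
dark [ 293  141   55   57 1190] [320.037 168.137] [ 0.4584 -0.1838] 0.034445326775312424
dark [   24   257   593   143 37952] [319.3891 356.4351] [ 0.089  -0.1847] 0.4692273437976837
orange [308 152  31  36 876] [322.3002 169.2797] [ 0.4554 -0.1843] 0.02306455746293068
```

Scaled: -396 mm is -0.99, -345 mm is -0.8625.

Call:
send_rows(rows="0 0 0 -0.0075 -0.15 0 1; 0 0 0 -0.015 -0.295 0 1; 0 0 0 -0.0225 -0.44 0 1; 0 0 0 -0.03 -0.585 0 1; 0 0 0 -0.0375 -0.725 0 1; 0 0 0 -0.045 -0.8625 0 1; 0 0 0 -0.05 -0.99 0 1; 0 0 0 -0.05 -0.99 0 1")

```text
time: 3.25
eef_pos: [0.4341, 0.2129, 0.2533]
tcp_rot: [1.0, 0.001, -0.0, -0.0]
contact_force: [0.4, -0.8, -1.0]
opening: 0.999
finger_force: 0.0
```

Call:
send_rows(rows="0 0 0 0 0 0 1;0 0 0 0 0 0 1")

```text
time: 3.5
eef_pos: [0.4345, 0.2099, 0.2532]
tcp_rot: [1.0, -0.001, -0.0, 0.0]
contact_force: [0.2, -0.1, -0.1]
opening: 1.001
finger_force: 0.0
```

```bash
cat > cap.py <<'E'
from h import *
from scipy.optimize import least_squares
np.set_printoptions(precision=4,suppress=True)
c=ctrl.read_camera("wrist"); save(c,"wc.png"); s=ctrl.get_state(); print(s["time"],s["eef_pos"],s["tcp_rot"])
for r in ctrl.look_for(c,"cap"): p=w(r["position"],c);print(round(r["p"],2),p,pix(p,c))
h=cv2.cvtColor(c["color"],cv2.COLOR_RGB2HSV)
m=((h[...,1]<45)&(h[...,2]>225)).astype(np.uint8)
_,l,st,ce=cv2.connectedComponentsWithStats(m)
for i in range(1,len(st)):
    if st[i,4]>400:
        g=np.array([atz(x,y,c,.126)[:2] for y,x in np.argwhere(l==i)]); q,r=cv2.minEnclosingCircle(np.float32(g)); print(st[i],ce[i],np.array(q),r)
E
python3 cap.py
```

```text
3.55 [0.4345 0.21   0.2533] [ 1.     -0.0014  0.      0.0001]
0.76 [0.4453 0.2119 0.1238] [317.9467 187.4417]
```

View pics/wc.png

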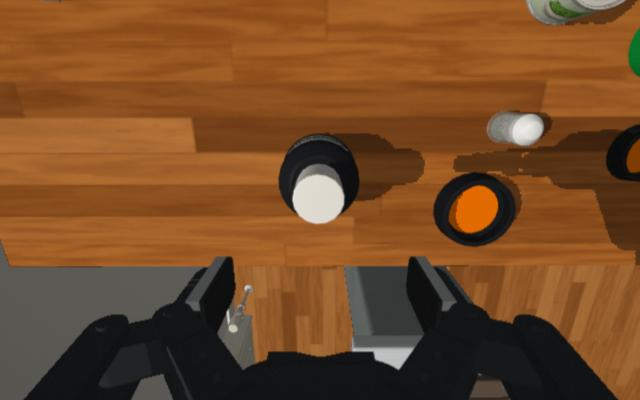

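The cap's top disc is at about (318,198), centred on the mill's black shoulder at (319,175).

```bash
sed -i 's/\]<45/]<60/; s/>225/>195/' cap.py; python3 cap.py
python3 - <<'E'
from h import *
c=ctrl.read_camera("wrist")
print([np.round(atz(u,198,c,.126),4) for u in (294,318,343)], np.round(pix((.4345,.212,.126),c),1), c["color"][198,310:320:9], c["color"][172,318])
E
```

```text
3.65 [0.4344 0.2104 0.2534] [ 1.     -0.0012  0.0001  0.    ]
0.69 [0.4413 0.2092 0.1256] [321.414  192.3961]
[513 116  27  27 537] [525.3091 129.3352] [0.4938 0.044 ] 0.011080442927777767
[ 293  175   51   48 1903] [317.9595 198.6469] [0.4351 0.2125] 0.022346707060933113
[array([0.4363, 0.2334, 0.126 ]), array([0.4362, 0.2126, 0.126 ]), array([0.4361, 0.1909, 0.126 ])] [318.7 199.9] [[223 219 209]
 [222 218 208]] [104 102  98]
```

Scaled: 135 mm is 0.3375, 125 mm is 0.3125.

Call:
send_rows(rows="0 0 0 0.0025 -0.005 0.1 1;0 0 0 0.0025 -0.005 0.2 1;0 0 0 0.0025 -0.005 0.275 1;0 0 0 0.0025 -0.005 0.3125 1;0 0 0 0.0025 -0.005 0.3375 1;0 0 0 0.0025 -0.005 0.3375 1;0 0 0 0.0025 -0.005 0.3375 1")

```text
time: 4.62
eef_pos: [0.4359, 0.2137, 0.1195]
tcp_rot: [1.0, -0.0, 0.001, -0.0]
contact_force: [-0.3, 0.2, -0.2]
opening: 0.999
finger_force: 0.0
```

Call:
send_rows(rows="0 0 0 0 0 0 0.4;0 0 0 0 0 0 0.2;0 0 0 0 0 0 0;0 0 0 0 0 0 -0.2;0 0 0 0 0 0 -0.4;0 0 0 0 0 0 -0.4;0 0 0 0 0 0 -0.4", grip_force=25)

```text
time: 5.5
eef_pos: [0.4354, 0.2136, 0.1189]
tcp_rot: [1.0, -0.0, 0.0, -0.0]
contact_force: [-0.0, -0.8, 5.1]
opening: 0.521
finger_force: 26.1
```

Scaled: -80 mm is -0.2, -70 mm is -0.175.

Call:
send_rows(rows="0 0 0 0 0 -0.0125 -0.4;0 0 0 0 0 -0.0375 -0.4;0 0 0 0 0 -0.075 -0.4;0 0 0 0 0 -0.1125 -0.4;0 0 0 0 0 -0.15 -0.4;0 0 0 0 0 -0.175 -0.4;0 0 0 0 0 -0.2 -0.4;0 0 0 0 0 -0.2 -0.4")

```text
time: 6.5
eef_pos: [0.4355, 0.2136, 0.1993]
tcp_rot: [1.0, -0.0, 0.001, -0.0]
contact_force: [0.6, -0.4, -0.5]
opening: 0.521
finger_force: 25.6
```

Run:
```python
from h import *
s=ctrl.get_state(); print(s["time"],s["eef_pos"],s["opening"],s["finger_force"],s["contact_force"])
c=ctrl.read_camera("wrist");d=ctrl.read_camera("side")
im=np.hstack([c["color"][150:400,170:470],cv2.resize(d["color"][70:195,220:370],(300,250))]);cv2.imwrite("pics/lift.png",im[:,:,::-1])
```

```text
6.5 [0.43547758 0.21357939 0.19929502] 0.5205940891574649 25.562751612451393 [ 0.57664103 -0.42037571 -0.46434456]
```

View pics/lift.png

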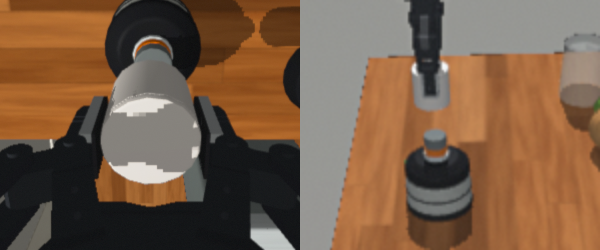

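The cap hangs upright between the fingers, at left crop (150,140) and right crop (430,85). The plunger is bare below it. I carry it to the dish.

Scaled: 350 mm is 0.875, 310 mm is 0.775.

Call:
send_rows(rows="0 0 0 0.0025 0.05 0 -0.4;0 0 0 0.0075 0.15 0 -0.4;0 0 0 0.015 0.275 0 -0.4;0 0 0 0.0225 0.4 0 -0.4;0 0 0 0.03 0.525 0 -0.4;0 0 0 0.035 0.65 0 -0.4;0 0 0 0.0425 0.775 0 -0.4;0 0 0 0.0475 0.875 0 -0.4")

```text
time: 7.6
eef_pos: [0.4535, -0.1383, 0.1976]
tcp_rot: [1.0, -0.001, -0.001, -0.0]
contact_force: [0.1, 0.6, 0.2]
opening: 0.525
finger_force: 25.7
```

Scaled: 120 mm is 0.3, 100 mm is 0.25.

Call:
send_rows(rows="0 0 0 0.0025 0.0625 0 -0.4;0 0 0 0.005 0.1 0 -0.4;0 0 0 0.0063 0.12 0.05 -0.4;0 0 0 0.0063 0.12 0.125 -0.4;0 0 0 0.0063 0.12 0.2 -0.4;0 0 0 0.0063 0.12 0.25 -0.4;0 0 0 0.0063 0.12 0.3 -0.4;0 0 0 0.0063 0.12 0.3 -0.4")

```text
time: 8.6
eef_pos: [0.4551, -0.1831, 0.0763]
tcp_rot: [1.0, 0.0, -0.002, -0.001]
contact_force: [0.7, -0.2, -0.5]
opening: 0.522
finger_force: 25.7
```

Run:
```python
from h import *
s=ctrl.get_state(); print(s["time"],s["eef_pos"],s["tcp_rot"],s["opening"],s["finger_force"],s["contact_force"])
c=ctrl.read_camera("wrist");d=ctrl.read_camera("side");e=ctrl.read_camera("scene")
z=lambda a:cv2.resize(a,(330,300))
im=np.hstack([z(c["color"][100:400,155:485]),z(d["color"][225:325,240:350]),]);cv2.imwrite("pics/pl.png",im[:,:,::-1])
# overlay test: project rim at assumed dish centre
k=c["color"].max(2)
h=cv2.cvtColor(c["color"],cv2.COLOR_RGB2HSV)
for t in ["dish","cap"]:
  for r in ctrl.look_for(c,t)[:3]:p=w(r["position"],c);print(t,round(r["p"],2),p.round(4),pix(p,c).round())
print([pix((.457+.036*np.cos(a),-.184+.036*np.sin(a),.02),c).round() for a in (0,1.57,-1.57)])
```

```text
8.6 [ 0.45510016 -0.18314112  0.07632354] [ 9.99996674e-01  2.71991803e-04 -2.09769573e-03 -1.47560093e-03] 0.5215385161110466 25.665152478322852 [ 0.6843453 -0.1724616 -0.5492077]
dish 0.9 [ 0.5677 -0.1745  0.0068] [305.  42.]
dish 0.86 [0.3814 0.0077 0.0084] [ 69. 316.]
dish 0.78 [ 0.4725 -0.182   0.0055] [319. 201.]
cap 0.66 [ 0.4659 -0.1851  0.0814] [325. 269.]
[array([322., 176.]), array([266., 231.]), array([378., 231.])]
```

View pics/pl.png

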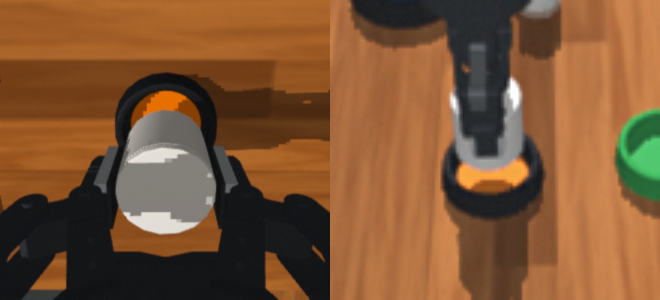

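Run:
```python
from h import *
from scipy.optimize import least_squares
c=ctrl.read_camera("wrist"); g=c["color"].max(2)
pts=[];orp=[]
# outer edge: first dark pixel in each column, coming down from above
for u in range(276,368,3):
    col=g[160:235,u]; i=np.argmax(col<48)
    if col[i]<48: pts.append(atz(u,160+i-.5,c,.02)[:2])
pts=np.array(pts)
f=lambda p:np.hypot(pts[:,0]-p[0],pts[:,1]-p[1])-.036
r=least_squares(f,[.457,-.184],loss="soft_l1",f_scale=.001);print(r.x,np.round(r.fun*1e3,1))
r=least_squares(lambda p:np.hypot(pts[:,0]-p[0],pts[:,1]-p[1])-p[2],[.457,-.184,.036]);print(r.x)
print(ctrl.get_state()["eef_pos"])
```

```text
[ 0.45856266 -0.18299164] [-1.4 -1.  -0.8 -0.9 -0.4 -0.1 -0.4  0.1  0.1  0.2  0.4  0.1  0.5  0.4
  0.4  0.5 -0.   0.3  0.6  0.4  0.4  0.4  0.6  0.3  0.1 -0.4 -0.7 -0.4
 -1.1 -1.4 -2.3]
[ 0.46299614 -0.18336607  0.03203646]
[ 0.45710571 -0.18484036  0.0793724 ]
```

Scaled: 30 mm is 0.075, 1.5 mm is 0.0038.

Call:
send_rows(rows="0 0 0 0.0038 -0.0025 0.0125 -0.4;0 0 0 0.0038 -0.0025 0.0275 -0.4;0 0 0 0.0038 -0.0025 0.0425 -0.4;0 0 0 0.0038 -0.0025 0.055 -0.4;0 0 0 0.0038 -0.0025 0.065 -0.4;0 0 0 0.0038 -0.0025 0.0725 -0.4;0 0 0 0.0038 -0.0025 0.075 -0.4;0 0 0 0.0038 -0.0025 0.075 -0.4")

```text
time: 9.9
eef_pos: [0.458, -0.1836, 0.0484]
tcp_rot: [1.0, -0.0, 0.0, 0.0]
contact_force: [-0.3, 0.6, -0.9]
opening: 0.522
finger_force: 25.7
```

Scaled: 1 mm is 0.0025, 0.5 mm is 0.0013.

Call:
send_rows(rows="0 0 0 0 0 0.0013 -0.4;0 0 0 0 0 0.0025 -0.4;0 0 0 0 0 0.0025 -0.4;0 0 0 0 0 0.0025 -0.4")

```text
time: 10.4
eef_pos: [0.458, -0.1835, 0.0473]
tcp_rot: [1.0, -0.0, 0.0, 0.0]
contact_force: [0.4, -0.7, 0.1]
opening: 0.522
finger_force: 25.7
```

Scaled: 1 mm is 0.0025, 0.5 mm is 0.0013.

Call:
send_rows(rows="0 0 0 0 0 0.0013 -0.4;0 0 0 0 0 0.0025 -0.4;0 0 0 0 0 0.0025 -0.4")

```text
time: 10.78
eef_pos: [0.458, -0.1836, 0.0469]
tcp_rot: [1.0, -0.0, -0.0, -0.0]
contact_force: [-2.9, 0.8, 4.8]
opening: 0.521
finger_force: 26.2
```

Floor contact, 4.8 N up. I release gently.

Call:
send_rows(rows="0 0 0 0 0 0 0.06;0 0 0 0 0 0 0.12;0 0 0 0 0 0 0.25;0 0 0 0 0 0 0.5;0 0 0 0 0 0 0.8;0 0 0 0 0 0 1;0 0 0 0 0 0 1;0 0 0 0 0 0 1")

```text
time: 11.78
eef_pos: [0.458, -0.1836, 0.0463]
tcp_rot: [1.0, -0.0, 0.0, 0.0]
contact_force: [-0.3, 0.2, 0.3]
opening: 1.005
finger_force: 0.0
```

Scaled: -190 mm is -0.475, -150 mm is -0.375.

Call:
send_rows(rows="0 0 0 0 0 -0.025 1;0 0 0 0 0 -0.075 1;0 0 0 0 0 -0.15 1;0 0 0 0 0 -0.25 1;0 0 0 0 0 -0.375 1;0 0 0 0 0 -0.475 1;0 0 0 0 0 -0.475 1;0 0 0 0 0 -0.475 1")

```text
time: 12.78
eef_pos: [0.4576, -0.1833, 0.236]
tcp_rot: [1.0, -0.0, -0.0, -0.0]
contact_force: [-0.1, 0.2, -0.1]
opening: 1.003
finger_force: 0.0
```

Run:
```python
from h import *
c=ctrl.read_camera("wrist");d=ctrl.read_camera("side");s=ctrl.get_state();print(s["time"],s["eef_pos"],s["contact_force"])
print(pix((.458,-.1836,.054),c),pix((.458,-.1836,.054),d))
z=lambda a:cv2.resize(a,(330,300))
im=np.hstack([z(c["color"][130:230,265:375]),z(d["color"][225:325,240:350]),]);cv2.imwrite("pics/pl2.png",im[:,:,::-1])
```

```text
12.875 [ 0.45711102 -0.18296938  0.23462277] [-0.76403736  0.3491155  -0.32526474]
[320.68244665 183.57264512] [293.23738947 266.12337826]
```

View pics/pl2.png

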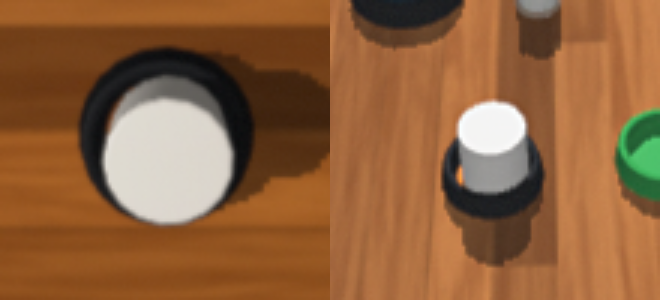

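The cap stands flat in the small dish, at left crop (168,160) and right crop (492,150). I shut the fingers and go back to the mill.

Call:
send_rows(rows="0 0 0 -0.005 -0.1 0 0;0 0 0 -0.0125 -0.2375 0 -1;0 0 0 -0.02 -0.375 0 -1;0 0 0 -0.0275 -0.5125 0 -1;0 0 0 -0.035 -0.65 0 -1;0 0 0 -0.0425 -0.7875 0 -1;0 0 0 -0.05 -0.9125 0 -1;0 0 0 -0.0563 -0.9925 0 -1")

```text
time: 13.88
eef_pos: [0.4342, 0.2154, 0.2345]
tcp_rot: [1.0, 0.001, -0.002, 0.0]
contact_force: [0.2, 0.2, 0.9]
opening: 0.001
finger_force: 0.0
```

Scaled: 92 mm is 0.23, 90 mm is 0.225.

Call:
send_rows(rows="0 0 0 0 0 0.05 -1;0 0 0 0 0 0.1125 -1;0 0 0 0 0 0.1625 -1;0 0 0 0 0 0.2 -1;0 0 0 0 0 0.225 -1;0 0 0 0 0 0.23 -1;0 0 0 0 0 0.23 -1;0 0 0 0 0 0.23 -1")

```text
time: 14.88
eef_pos: [0.4361, 0.2136, 0.1452]
tcp_rot: [1.0, -0.0, 0.001, -0.0]
contact_force: [0.1, -0.4, -0.9]
opening: -0.002
finger_force: 0.0
```

```bash
cat > look.py <<'E'
from h import *
import sys
c=ctrl.read_camera("wrist");d=ctrl.read_camera("side");s=ctrl.get_state();print(s["time"],s["eef_pos"],s["contact_force"],ctrl.nose_length)
z=lambda a:cv2.resize(a,(396,360),interpolation=cv2.INTER_CUBIC)
im=np.hstack([z(c["color"][180:380,210:430]),z(d["color"][105:175,250:327]),]);cv2.imwrite("pics/"+sys.argv[1],im[:,:,::-1])
E
python3 look.py pr0.png
```

```text
14.975 [0.43592789 0.2135756  0.14502027] [-0.1653497  -0.13133023  0.4057816 ] 0.022
```

View pics/pr0.png

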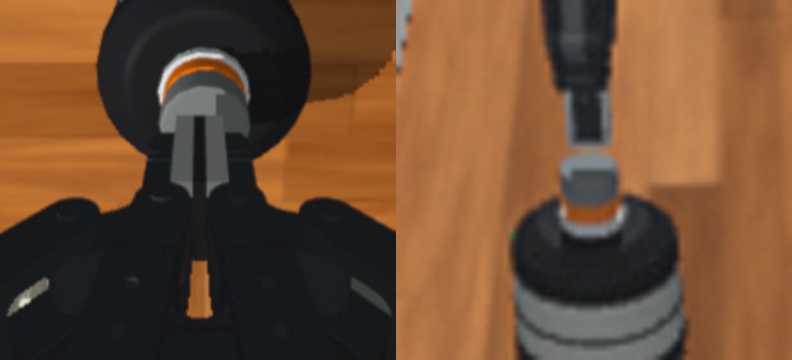

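The fingertips stand centred above the grey plunger, left crop (203,110), with the orange part visible below at (203,70). I go down in small steps.

Scaled: 15 mm is 0.0375, 14 mm is 0.035.

Call:
send_rows(rows="0 0 0 0 0 0.0125 -1;0 0 0 0 0 0.0225 -1;0 0 0 0 0 0.03 -1;0 0 0 0 0 0.035 -1;0 0 0 0 0 0.0375 -1;0 0 0 0 0 0.0375 -1;0 0 0 0 0 0.0375 -1")

```text
time: 15.85
eef_pos: [0.4353, 0.2134, 0.1294]
tcp_rot: [1.0, -0.0, -0.0, 0.0]
contact_force: [-3.1, -0.9, 3.2]
opening: 0.0
finger_force: 1.6
```

Scaled: 6.5 mm is 0.0163, 5.5 mm is 0.0138.

Call:
send_rows(rows="0 0 0 0 0 0.0038 -1;0 0 0 0 0 0.0075 -1;0 0 0 0 0 0.0113 -1;0 0 0 0 0 0.0138 -1;0 0 0 0 0 0.0163 -1;0 0 0 0 0 0.0163 -1;0 0 0 0 0 0.0163 -1;0 0 0 0 0 0.0163 -1")

```text
time: 16.85
eef_pos: [0.4355, 0.2135, 0.1233]
tcp_rot: [1.0, -0.0, -0.0, 0.0]
contact_force: [-4.1, -1.1, 6.3]
opening: 0.002
finger_force: 3.5
```

```bash
python3 look.py pr1.png; python3 -c "
from h import *
for i in range(4): ctrl.read_camera('wrist'); s=ctrl.get_state(); print(s['eef_pos'][2].round(4) if hasattr(s['eef_pos'],'round') else s['eef_pos'][2],s['contact_force'])"
```

```text
16.95 [0.43554704 0.21348774 0.12331612] [-3.78495424 -0.58737376  6.68127843] 0.022
0.1233 [-3.40392591 -0.75715085  7.07062474]
0.1233 [-3.97819058 -1.06727462  8.03457119]
0.1233 [-3.79583728 -0.90274555  7.34368785]
0.1233 [-3.07599341 -1.70015561  7.392303  ]
```

View pics/pr1.png

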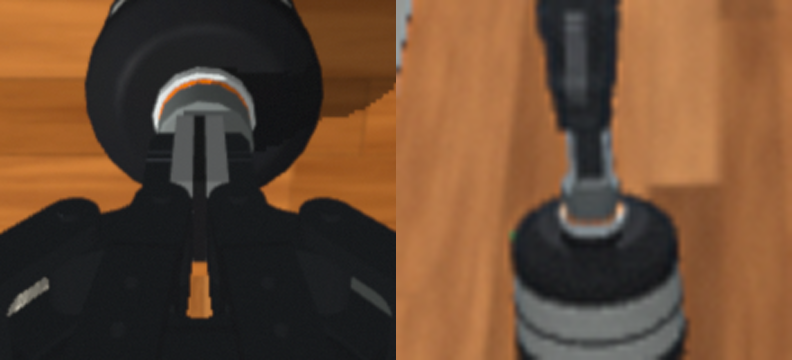

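Only a thin orange sliver is left, left crop (205,85). Another 1.8 mm, then hold.

Scaled: 1.8 mm is 0.0045, 1 mm is 0.0025.

Call:
send_rows(rows="0 0 0 0 0 0.0025 -1;0 0 0 0 0 0.0045 -1;0 0 0 0 0 0.0045 -1;0 0 0 0 0 0.0045 -1;0 0 0 0 0 0.0045 -1;0 0 0 0 0 0.0045 -1;0 0 0 0 0 0.0045 -1;0 0 0 0 0 0.0045 -1")

```text
time: 18.15
eef_pos: [0.4356, 0.2135, 0.1217]
tcp_rot: [1.0, -0.0, -0.0, 0.0]
contact_force: [-4.3, -1.4, 8.6]
opening: 0.0
finger_force: 3.9
```

Call:
send_rows(rows="0 0 0 0 0 0 -1;0 0 0 0 0 0 -1;0 0 0 0 0 0 -1;0 0 0 0 0 0 -1;0 0 0 0 0 0 -1;0 0 0 0 0 0 -1;0 0 0 0 0 0 -1;0 0 0 0 0 0 -1")

```text
time: 19.15
eef_pos: [0.4355, 0.2135, 0.1217]
tcp_rot: [1.0, -0.0, -0.0, 0.0]
contact_force: [-4.2, -0.7, 7.1]
opening: 0.002
finger_force: 3.9
```

Call:
send_rows(rows="0 0 0 0 0 0 -1;0 0 0 0 0 0 -1;0 0 0 0 0 0 -1;0 0 0 0 0 0 -1;0 0 0 0 0 0 -1;0 0 0 0 0 0 -1;0 0 0 0 0 0 -1;0 0 0 0 0 0 -1")

```text
time: 20.15
eef_pos: [0.4356, 0.2135, 0.1217]
tcp_rot: [1.0, -0.0, -0.0, 0.0]
contact_force: [-3.7, -0.5, 8.3]
opening: 0.0
finger_force: 3.9
```

Run:
```python
from h import *
c=ctrl.read_camera("wrist");h=cv2.cvtColor(c["color"],cv2.COLOR_RGB2HSV)[215:255,290:355]
print("orange px",((h[...,0]<20)&(h[...,1]>150)&(h[...,2]>120)).sum(), ctrl.get_state()["contact_force"])
for n in ("scene","side"):
    d=ctrl.read_camera(n)
    for t in ("cap","shaker","bean_tin","fork"):
        for r in ctrl.look_for(d,t)[:1]: print(n,t,w(r["position"],d).round(3))
```

```text
orange px 0 [-4.30632169 -1.26612645  7.95824723]
scene cap [0.425 0.226 0.097]
side cap [ 0.458 -0.195  0.047]
side shaker [ 0.491 -0.024  0.032]
side bean_tin [ 0.631 -0.067  0.051]
side fork [ 0.428 -0.354 -0.   ]
```

```bash
python3 -c "
from plant import ctrl
print(ctrl.sign_off())"
```

```text
the job is handed in; nothing more can be done
None
```

I handed the job in, but the hand-in gave no verdict: the cap stands flat in the small black dish, and the plunger is held about 10 mm down at about 8 N, orange part gone, after more than two seconds' hold; the shaker, tin and fork show no visible movement.

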